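Shut down the wax warming plate and check the test jar

TASK

Shut down the wax warming: first turn the controller's dial fully anticlockwise to its stop (off), then take every tin off the warming plate and stand it upright on the floor of the wooden tray. Last, pick up the lidded glass test jar, lean it to about 40 degrees and hold it so for two seconds to see that its wax has set, then stand it level again in the middle of its cork mat. Leave everything else where it is.

Things in the scene. Friction and masses are not known exactly. Their poses are not given: they have to be found in the camera images.
- dial (a joint): angle of the black dial (rad) about its vertical axis: 0 = fully anticlockwise seen from above (the off stop), 4.7 = fully clockwise. It stays where it is left (light friction); starts 1.6 to 4.3.
- dial_grip (a point): the dial's grip point, on its axis, 72 mm above the table. The dial is a 44 mm disc carrying an upright bar 42 mm long, 14 mm thick and 30 mm tall (bar top 79 mm above the table, disc top 49 mm). This frame turns with the dial: its x axis runs along the bar, y across its thickness (the faces to pinch), z up. A white line on the bar marks its pointer end (-x).
- controller: grey temperature controller box 105 x 105 x 35 mm, fixed, the dial on the middle of its top. Origin: centre of its underside.
- plate: warming plate, white with dark steel top, 250 x 250 mm, top 30 mm above the table, fixed. Origin: centre of its underside. May stand left or right of the robot.
- tray_in (a point): centre of the inner floor of the dark wooden tray (8 mm above the table), x and y along its sides. Outside 250 x 250 mm, inside 234 x 234 mm, rim 28 mm above the table, fixed. It stands on the other side from the plate.
- tin0: one of three to five plain lidded aluminium tins, upright cylinder 44 mm diameter, 50 mm tall, about 90 g, starts standing on the warming plate (may be absent). Origin: centre of its underside, z up its axis.
- tin1: one of three to five plain lidded aluminium tins, upright cylinder 44 mm diameter, 50 mm tall, about 90 g, starts standing on the warming plate (may be absent). Origin: centre of its underside, z up its axis.
- tin2: one of three to five plain lidded aluminium tins, upright cylinder 44 mm diameter, 50 mm tall, about 90 g, starts standing on the warming plate (may be absent). Origin: centre of its underside, z up its axis.
- tin3: one of three to five plain lidded aluminium tins, upright cylinder 44 mm diameter, 50 mm tall, about 90 g, starts standing on the warming plate (may be absent). Origin: centre of its underside, z up its axis.
- tin4: one of three to five plain lidded aluminium tins, upright cylinder 44 mm diameter, 50 mm tall, about 90 g, starts standing on the warming plate (may be absent). Origin: centre of its underside, z up its axis.
- jar: lidded glass test jar of set wax, upright cylinder 62 mm diameter, 70 mm tall, about 220 g, aluminium lid, starts on the cork mat. Origin: centre of its underside, z up its axis.
- mat: square cork mat 120 x 120 x 4 mm, fixed on the table. Origin: centre of its underside.
- puck: bystander: brass thermometer puck, 26 mm diameter, 22 mm tall, near one edge of the warming plate between two tins; stays on the plate. Origin: centre of its underside.
- brush: bystander: brush 200 mm long lying at the robot's left, 20 mm high. Origin: its middle, on the table.
- stir_stick: bystander: flat wooden stirring stick 180 x 20 x 6 mm lying at the robot's right. Origin: centre of its underside.
- amber_bottle: bystander: amber bottle 40 mm diameter, 85 mm tall, at the back. Origin: centre of its underside.
- sanding_block: bystander: cork block 60 x 100 x 30 mm at the back right. Origin: centre of its underside.
- flake_jar: bystander: low open-looking glass jar of gold flakes, 70 mm diameter, 50 mm tall, at the back left, without a lid. Origin: centre of its underside.
- tape_roll: bystander: paper tape roll 80 mm diameter, 24 mm tall, lying at the right. Origin: centre of its underside.

How it is judged:
On the way, in this order (a step that is already met when the one before it is completed fails the run):
1. the dial is turned fully anticlockwise to its stop (value of joint dial below 0.07 rad), for 0.2 s.
2. every tin stands upright on the floor of the tray (value of joint dial below 0.07 rad and x of tin0 in the frame of tray_in between -0.1 and 0.1 m and y of tin0 in the frame of tray_in between -0.1 and 0.1 m and z of tin0 in the frame of tray_in between -0.01 and 0.01 m and angle between each of tin0, tin1, tin2, tin3, tin4's own z axis and vertical below 0.12 rad and x of tin1 in the frame of tray_in between -0.1 and 0.1 m and y of tin1 in the frame of tray_in between -0.1 and 0.1 m and z of tin1 in the frame of tray_in between -0.01 and 0.01 m and x of tin2 in the frame of tray_in between -0.1 and 0.1 m and y of tin2 in the frame of tray_in between -0.1 and 0.1 m and z of tin2 in the frame of tray_in between -0.01 and 0.01 m and x of tin3 in the frame of tray_in between -0.1 and 0.1 m and y of tin3 in the frame of tray_in between -0.1 and 0.1 m and z of tin3 in the frame of tray_in between -0.01 and 0.01 m and x of tin4 in the frame of tray_in between -0.1 and 0.1 m and y of tin4 in the frame of tray_in between -0.1 and 0.1 m and z of tin4 in the frame of tray_in between -0.01 and 0.01 m), for 0.2 s.
3. the jar is leaned 30 to 50 degrees, lifted off the mat, for a second (angle between jar's own z axis and vertical between 0.52 and 0.87 rad and height (world z) of jar above 0.02 m), for 1 s.
4. the jar stands level on its mat again (z of jar in the frame of mat between -0.004 and 0.012 m and horizontal distance between jar and mat below 0.035 m and angle between jar's own z axis and vertical below 0.1 rad), for 0.2 s.
At the end, for the whole second after the job is handed in: The dial within 0.07 rad of its anticlockwise stop; every present tin standing on the tray's floor (within 100 mm of its centre along each side, leaning less than 7 degrees); the jar standing level on the cork mat within 35 mm of its centre; all released and at rest (all of step 2 and all of step 4 and linear speed of each of tin0, tin1, tin2, tin3, tin4, jar below 0.02 m/s); the robot touches nothing.
It fails at once if the jar is tipped more than 70 degrees (angle between jar's own z axis and vertical above 1.22 rad).
It fails at once if a bystander is moved more than 35 mm (distance of any of puck, brush, stir_stick, amber_bottle, sanding_block, flake_jar, tape_roll from where it was at the start of the episode above 0.035 m).
Of tin0, tin1, tin2, tin3, tin4 only 3 to 5 are there at a start; the rules pass over those that are not, and their reading is None.
At some moment in a run one of tin0, tin1, tin2, tin3, tin4, jar may be knocked a few centimetres aside while the robot is not near it.
It also fails if it takes over 210 s, if anything falls off the work surface, if the arm or the gripper's body presses on something with over 40 N, if the wrist force passes 120 N, or if a joint passes its speed limit or range.

ROBOT

A 6-joint arm with a two-finger parallel gripper is mounted at the origin on the work surface. World frame = base frame: x ahead of the robot, y to its left, z up, the work surface at z = 0. Lengths are in m, angles in rad, forces in N, time in s.
With the tool pointing down it reaches from about 0.25 to 0.775 m from the base axis. Payload 4 kg.
Tool frame: the origin (TCP) lies on the centre line of the jaws, within the pads' length; the fingertips stand robot.tips_ahead ahead of it and the grasp point (between the pads) lies 8 mm behind it (robot.tips_ahead is the distance from the TCP to the fingertips, in m); z points along the fingers, y is the line along which they close (so a half turn about z gives the same grasp; the last joint's range is limited). The gripper opens to 94 mm and grips with 3 to 60 N. Pads are 16 mm wide; open, the fingers measure 119 mm over their backs; the gripper's body (75 mm by 177 mm) begins 78 mm behind the grasp point.
Start: joints at [-0.103, 0.087, 1.371, -0, 1.684, -0.103], TCP at [0.55, -0, 0.217] pointing down, gripper open.
Joint ranges: [-3.1, 3.1], [-0.76, 2.03], [0.27, 2.55], [-1.08, 4.22], [0.17, 2.65], [-2.57, 2.57]. Speed limits (rad/s): [2.79, 2.79, 3.14, 3.14, 3.14, 3.14].

INTERFACE

Orientations are given as [roll, pitch, yaw] about the fixed x, y, z axes, in that order (R = Rz(yaw) Ry(pitch) Rx(roll)).
In Python, from bench import robot, snapshot, close_job, spotter gives the robot as it stands. The module is installed in compiled form; this text tells all that it offers.
- The arm moves only by the tool servo_tool, never from a script. Its argument "commands" is one flat list of numbers, 7 for each row, row after row: the shift along the tool's x, y, z in m, then the turn, a rotation vector about the tool's x, y, z in degrees, then the finger opening in m, from 0 to 0.094. In form: [x, y, z, ax, ay, az, grip, x, y, z, ax, ay, az, grip, ...]. A call has 1 to 10 rows; each row is the pose to reach, as a shift and turn from the pose commanded when the call began, along the tool's axes at that moment; what a row does not reach only later rows make up. A row lasts 1/8 s, in which the tool goes at most 62.5 mm and 10.7 degrees, less where a joint would pass 70% of its speed; a pose out of reach is approached as far as the arm can. A call with a gripper value outside its range is refused whole. The fingers move at their own pace and stop on an object; the grip force is fixed at half the most. Time passes only in rows, so rows that repeat a pose let the fingers close. It gives the time, the measured TCP pose, the force, the opening and the grip force at its end, in the units of the state.
- robot.get_obs(): the state, without advancing time (a new reading comes with each control period).
- snapshot(name): name is "scene" or "side" or "wrist"; returns a dict with "img" (384x512x3 uint8, blue, green, red), "camera_matrix" (3x3 intrinsics, pixels), "k1" (the pictures are not rectified: a ray, as slopes to the right and down, at radius r is drawn at 1 + k1 r^2 times it, then the intrinsics apply), "extrinsics" (4x4, takes a point from camera to world coordinates); the wrist camera has in their place "hand_eye" (4x4, takes a point from camera to tool coordinates, whose origin is the TCP and whose axes are the flange's). Camera axes: x right, y down, z forward; pixel columns grow to the right and rows downward; lengths in m; the calibration is good to about 2 mm. A picture is of the moment at which its call begins: read the wrist's pose just before it. There is no depth.
- close_job(): hands the job in; it is judged then, once.
Trained networks look in a picture, given as the dict that the camera call returned (one of the last four; its "shot" number tells which), for a name from the list of things; names that differ only in an ending like _2 or _b are one class to them, and where a whole thing is asked for, a point or a joint stands for the part that bears it (a point fixed in the world has none). Each returns a list of dicts, best first, with "conf" (0 to 1); they miss things now and then, are a little off and sometimes report something else, mostly with a low value. They report only what shows in the picture. A call takes as long as a camera call.
- spotter.trace(name, picture): "region" (384x512 bool, what is visible of it) and "box" ([left, top, width, height] in pixels, round what is visible of it).
The state is a dict: "time": time; "joint_positions": joint angles; "qvel": joint speeds; "joint_torque": joint torques, N m; "tool_pos": TCP position; "ee_rot": TCP orientation; "wrist_force": force on the tool from outside, world axes, zero at the start; "wrist_torque": the same for the moment, N m; "width": finger opening in m; "finger_force": force on a finger pad.
Only numpy, scipy, OpenCV 4.12 (cv2) and the standard library are available. Lean on these libraries where they do the work, as an engineer would, in place of code of your own. Each camera call takes 0.05 s, during which the arm holds its last target. There are 200 camera calls.

## Working session

There is one attempt and no reset: what is moved stays moved. The work goes in short steps, Python scripts to look and compute and a tool call to move; the robot and the scene stay as the last step left them, time stands still between calls to the robot, and variables do not carry over. Pictures are saved under pics/ and viewed, at most 14 in all, crops included, and the job is handed in when it is done.

Besides the shell and the picture viewer there is one more tool, called after "Call:" as name(argument=value, ...) on one line, values as JSON. servo_tool: Moves the arm, as the interface text tells. Its arguments: {"type":"object","properties":{"commands":{"type":"array","items":{"type":"number"}}},"required":["commands"]}

```bash
ls; mkdir -p pics
cat > h.py <<'E'
import numpy as np, cv2
from bench import robot, snapshot, spotter
from scipy.spatial.transform import Rotation as R
def T_tool():
    o=robot.get_obs(); T=np.eye(4); T[:3,3]=o['tool_pos']; e=np.array(o['ee_rot'])
    T[:3,:3]=e if e.shape==(3,3) else R.from_euler('xyz',e).as_matrix(); return T
def ext(s,T=None): return np.array(s['extrinsics']) if 'extrinsics' in s else T@np.array(s['hand_eye'])
def px2w(s,uv,z,T=None):
    K=np.array(s['camera_matrix']);k=s['k1']; E=ext(s,T)
    uv=np.atleast_2d(uv).astype(float)
    d=np.c_[(uv[:,0]-K[0,2])/K[0,0],(uv[:,1]-K[1,2])/K[1,1]]; q=d.copy()
    for _ in range(20): q=d/(1+k*(q**2).sum(1,keepdims=True))
    r=np.c_[q,np.ones(len(q))]@E[:3,:3].T
    t=(z-E[2,3])/r[:,2]
    return E[:3,3]+r*t[:,None]
def w2px(s,P,T=None):
    K=np.array(s['camera_matrix']);k=s['k1']; E=ext(s,T)
    p=(np.atleast_2d(P)-E[:3,3])@E[:3,:3]; q=p[:,:2]/p[:,2:]; q=q*(1+k*(q**2).sum(1,keepdims=True))
    return q*[K[0,0],K[1,1]]+[K[0,2],K[1,2]]
E
python3 - <<'E'
from h import *
o=robot.get_obs(); print({k:np.round(v,3).tolist() for k,v in o.items()}, robot.tips_ahead)
for n in ['scene','side','wrist']:
    s=snapshot(n); cv2.imwrite(f'pics/{n}0.png',s['img']); print(n,[(k,np.round(s[k],3).tolist()) for k in s if k not in('img',)])
E
```

```text
pics
{'time': 0.0, 'joint_positions': [-0.103, 0.088, 1.372, 0.0, 1.684, -0.103], 'qvel': [-0.002, -0.001, 0.002, 0.0, 0.0, -0.001], 'joint_torque': [0.001, -34.018, -30.242, 0.072, 0.033, -0.0], 'tool_pos': [0.549, 0.0, 0.215], 'ee_rot': [-3.139, -0.0, 1.571], 'wrist_force': [-0.624, -0.018, -0.314], 'wrist_torque': [0.017, 0.02, -0.023], 'finger_force': 0.0, 'width': 0.094} 0.011
scene [('camera_matrix', [[482.42, 0.0, 253.447], [0.0, 482.42, 198.597], [0.0, 0.0, 1.0]]), ('k1', 0.022), ('extrinsics', [[-0.114, 0.835, -0.539, 1.251], [0.994, 0.095, -0.062, -0.008], [-0.001, -0.542, -0.84, 1.145], [0.0, 0.0, 0.0, 1.0]]), ('shot', 1)]
side [('camera_matrix', [[353.029, 0.0, 251.347], [0.0, 353.029, 194.829], [0.0, 0.0, 1.0]]), ('k1', -0.089), ('extrinsics', [[0.943, -0.225, 0.247, 0.325], [-0.334, -0.651, 0.682, -0.714], [0.008, -0.725, -0.688, 0.702], [0.0, 0.0, 0.0, 1.0]]), ('shot', 2)]
wrist [('camera_matrix', [[338.508, 0.0, 255.805], [0.0, 338.508, 187.782], [0.0, 0.0, 1.0]]), ('k1', 0.025), ('hand_eye', [[-0.0, -0.969, -0.246, 0.069], [1.0, -0.0, 0.0, 0.001], [-0.0, -0.246, 0.969, -0.169], [0.0, 0.0, 0.0, 1.0]]), ('shot', 3)]
```

View pics/scene0.png

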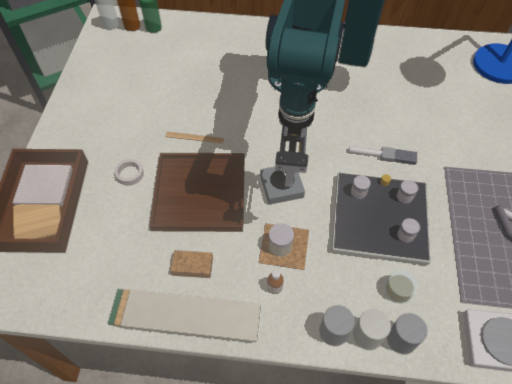

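```bash
cat > look.py <<'E'
from h import *
H=dict(tin0=.05,jar=.07,puck=.022,dial=.079,controller=.035,plate=.03,tray_in=.028,mat=.004,amber_bottle=.085,flake_jar=.05,tape_roll=.024,brush=.02,sanding_block=.03,stir_stick=.006)
def survey(names,cams=('scene','side'),minc=.3,base=0.):
    for c in cams:
        T=T_tool(); s=snapshot(c)
        for n in names:
            for d in spotter.trace(n,s):
                if d['conf']<minc: continue
                x,y,w,h=d['box']; m=d['region'].astype(np.uint8); M=cv2.moments(m)
                uv=[M['m10']/M['m00'],M['m01']/M['m00']]
                b=.03 if n[:3]in('tin','puc') else base
                print(c,n,round(d['conf'],2),'box',[int(v) for v in (x,y,w,h)],'c',np.round(uv).astype(int),'w',px2w(s,uv,b+H[n]/2,T)[0].round(3))
E
python3 -c "
from look import *
survey(list(H))"
```

```text
scene tin0 0.89 box [397, 216, 19, 23] c [408 230] w [0.602 0.318 0.055]
scene tin0 0.8 box [352, 174, 18, 25] c [360 186] w [0.479 0.196 0.055]
scene tin0 0.76 box [397, 182, 17, 17] c [407 191] w [0.481 0.321 0.055]
scene jar 0.69 box [270, 224, 26, 34] c [281 239] w [ 0.657 -0.006  0.035]
scene jar 0.66 box [385, 270, 28, 33] c [400 286] w [0.751 0.295 0.035]
scene puck 0.34 box [350, 147, 68, 17] c [388 154] w [0.348 0.279 0.041]
scene dial 0.45 box [266, 272, 15, 23] c [274 282] w [ 0.778 -0.011  0.04 ]
scene controller 0.64 box [256, 168, 44, 35] c [281 186] w [ 0.477 -0.021  0.018]
scene controller 0.6 box [149, 156, 94, 76] c [199 192] w [ 0.525 -0.247  0.018]
scene plate 0.57 box [332, 171, 97, 92] c [379 221] w [0.561 0.253 0.015]
scene tray_in 0.65 box [149, 153, 96, 78] c [199 192] w [ 0.523 -0.247  0.014]
scene tray_in 0.51 box [174, 250, 36, 28] c [192 264] w [ 0.741 -0.227  0.014]
scene mat 0.76 box [259, 221, 51, 51] c [285 250] w [0.669 0.009 0.002]
scene amber_bottle 0.72 box [265, 271, 19, 21] c [275 282] w [ 0.779 -0.009  0.042]
scene flake_jar 0.67 box [382, 269,
[... 1428 characters left out ...]
ake_jar 0.67 box [261, 111, 15, 22] c [269 123] w [0.752 0.286 0.025]
side flake_jar 0.6 box [218, 107, 16, 21] c [227 119] w [0.617 0.365 0.025]
side flake_jar 0.6 box [317, 206, 41, 40] c [338 230] w [ 0.734 -0.237  0.025]
side tape_roll 0.97 box [255, 328, 42, 41] c [276 350] w [ 0.472 -0.463  0.012]
side brush 0.87 box [140, 136, 11, 37] c [147 151] w [0.318 0.28  0.01 ]
side sanding_block 0.8 box [318, 207, 39, 41] c [337 230] w [ 0.738 -0.229  0.015]
side sanding_block 0.69 box [140, 135, 13, 38] c [147 152] w [0.318 0.271 0.015]
side stir_stick 0.74 box [172, 274, 19, 69] c [181 309] w [ 0.313 -0.31   0.003]
side stir_stick 0.32 box [220, 111, 10, 16] c [226 119] w [0.625 0.397 0.003]
```

The scene shows three tins on the plate at about px (360,186), (407,191) and (408,230). The brass puck is at (386,180), between two tins. The dial is at (284,180), the jar at (281,239) and the tray at (199,192).

View pics/wrist0.png

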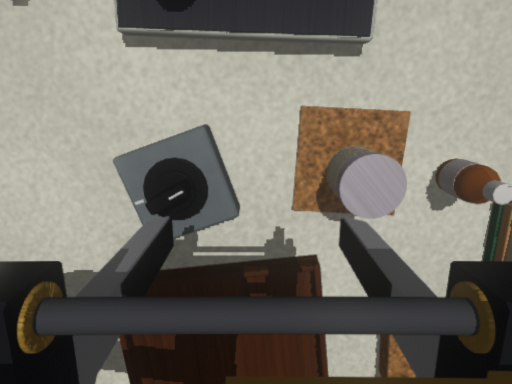

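Run:
```python
from look import *
T=T_tool();s=snapshot('wrist');print(T.round(3))
print(w2px(s,[[.55,0,.0],[.49,0,.05],[.47,0,.07]],T))
for n in ['dial','controller','mat','jar']:
    for d in spotter.trace(n,s): print(n,d['conf'],d['box'])
```

```text
[[-0.     1.     0.     0.55 ]
 [ 1.     0.     0.     0.   ]
 [ 0.     0.    -1.     0.216]
 [ 0.     0.     0.     1.   ]]
[[254.47028294 163.82084351]
 [194.82817481 172.63271166]
 [170.0878577  176.89820722]]
dial 0.72 [142.7, 167.4, 50.1, 46.1]
controller 0.97 [116.1, 123.9, 121.9, 110.2]
controller 0.53 [120.6, 252.2, 208.4, 131.8]
mat 0.88 [293.6, 106.9, 113.3, 103.1]
mat 0.18 [434.3, 156.3, 77.6, 49.2]
jar 0.91 [327.2, 146.6, 79.5, 69.2]
```

Run:
```python
from look import *
T=T_tool();s=snapshot('wrist')
i=s['img'][115:245,105:250].astype(float)
i=np.clip(255*(i/255)**.45,0,255).astype(np.uint8)
cv2.imwrite('pics/dial.png',cv2.resize(i,None,fx=4,fy=4,interpolation=cv2.INTER_CUBIC))
# box corners
for uv,z in [((114,158),.035),((207,125),.035),((239,209),.035),((168,198),.079),((183,191),.079),((175.5,189),.049)]:
    print(uv,px2w(s,uv,z,T)[0].round(4))
```

```text
(114, 158) [0.4042 0.0123 0.035 ]
(207, 125) [0.5019 0.0463 0.035 ]
(239, 209) [ 0.5333 -0.0434  0.035 ]
(168, 198) [ 0.4691 -0.0183  0.079 ]
(183, 191) [ 0.4835 -0.0115  0.079 ]
(175.5, 189) [ 0.4693 -0.0173  0.049 ]
```

View pics/dial.png

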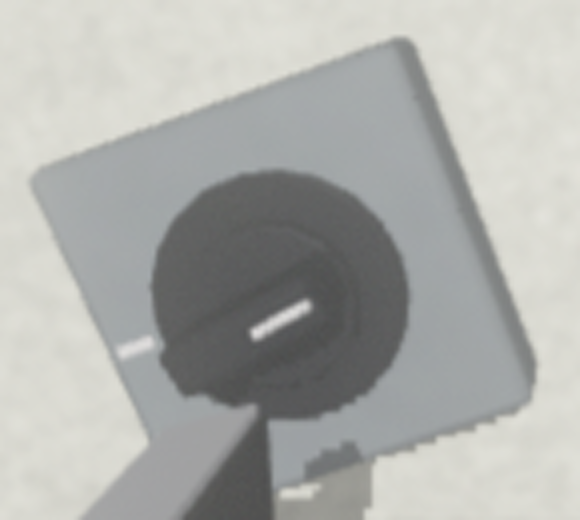

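The enlarged crop shows the pointer line running from the dial's centre toward image upper right, about 28° in world. The box's off mark is at lower left, about 199°. That means roughly 172° anticlockwise. I'll rotate the tool +62°, which leaves room in the last joint for the whole turn.

Call:
servo_tool(commands=[-0.016,-0.081,0,0,0,62,0.05,-0.016,-0.081,0,0,0,62,0.05,-0.016,-0.081,0,0,0,62,0.05,-0.016,-0.081,0.06,0,0,62,0.05,-0.016,-0.081,0.1,0,0,62,0.05,-0.016,-0.081,0.1,0,0,62,0.05,-0.016,-0.081,0.1,0,0,62,0.05,-0.016,-0.081,0.1,0,0,62,0.05])

```text
time: 2.95
tool_pos: [0.4696, -0.0161, 0.1174]
ee_rot: [3.141, -0.001, 0.491]
wrist_force: [-0.2, -0.6, 0.1]
width: 0.0501
finger_force: 0.0
```

Run:
```python
from look import *
T=T_tool();s=snapshot('wrist');print(T[:3,3].round(4),robot.get_obs()['joint_positions'])
i=cv2.resize(s['img'],(768,576)); i=np.clip(255*(i/255)**.5,0,255).astype(np.uint8)
for p in w2px(s,[[.469,-.016,.079],[.469,-.016,.049],[.469+.021*.883,-.016+.021*.469,.079]],T): cv2.circle(i,tuple(int(v*1.5) for v in p),3,(0,0,255),-1)
cv2.imwrite('pics/dial2.png',i)
```

```text
[ 0.4696 -0.0161  0.1174] [-1.54986318e-01 -5.18279911e-02  1.70999658e+00  2.83298851e-05
  1.48150826e+00  9.25464114e-01]
```

View pics/dial2.png

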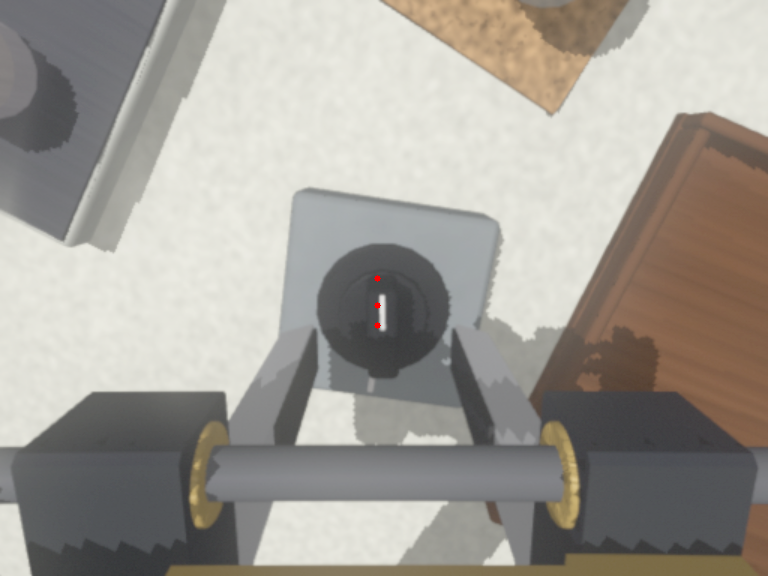

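The prediction matches within about 1.5 mm and the bar is aligned with the image vertical (its line is at px 382,312). I'll lower and grip.

Call:
servo_tool(commands=[0,0.0015,0.03,0,0,0,0.05,0,0.0015,0.053,0,0,0,0.05,0,0.0015,0.053,0,0,0,0.05,0,0.0015,0.053,0,0,0,0.0,0,0.0015,0.053,0,0,0,0.0,0,0.0015,0.053,0,0,0,0.0,0,0.0015,0.053,0,0,0,0.0])

```text
time: 3.88
tool_pos: [0.4694, -0.0157, 0.0642]
ee_rot: [-3.138, -0.001, 0.489]
wrist_force: [-2.8, 5.4, 6.4]
width: 0.0135
finger_force: 30.4
```

Call:
servo_tool(commands=[0,0,0,0,0,-10,0,0,0,0,0,0,-20,0,0,0,0,0,0,-30,0,0,0,0,0,0,-40,0,0,0,0,0,0,-50,0,0,0,0,0,0,-60,0,0,0,0,0,0,-70,0,0,0,0,0,0,-80,0,0,0,0,0,0,-80,0])

```text
time: 5.0
tool_pos: [0.4633, -0.0132, 0.0641]
ee_rot: [-3.13, -0.013, 1.887]
wrist_force: [-18.6, 10.3, 16.6]
width: 0.0136
finger_force: 30.0
```

Call:
servo_tool(commands=[0,0,0,0,0,-10,0,0,0,0,0,0,-20,0,0,0,0,0,0,-30,0,0,0,0,0,0,-40,0,0,0,0,0,0,-50,0,0,0,0,0,0,-60,0,0,0,0,0,0,-70,0,0,0,0,0,0,-80,0,0,0,0,0,0,-80,0])

```text
time: 6.12
tool_pos: [0.46, -0.0187, 0.0641]
ee_rot: [-3.141, -0.023, -3.001]
wrist_force: [-28.3, -3.7, 22.7]
width: 0.0136
finger_force: 30.0
```

```bash
python3 -c "
from h import *
o=robot.get_obs(); print({k:np.round(v,3).tolist() for k,v in o.items()})"
```

```text
{'time': 6.125, 'joint_positions': [-0.159, -0.011, 1.782, -0.007, 1.393, -1.869], 'qvel': [-0.001, 0.001, 0.0, -0.0, 0.001, 0.033], 'joint_torque': [2.173, -19.004, -31.304, 2.538, -8.729, -0.224], 'tool_pos': [0.46, -0.019, 0.064], 'ee_rot': [-3.141, -0.023, -3.001], 'wrist_force': [-28.328, -3.705, 22.739], 'wrist_torque': [-0.545, 4.847, -0.003], 'finger_force': 30.005, 'width': 0.014}
```

Centring is about 4.5 mm off along the bar, which builds side force. I'll relax that and finish the turn gently.

Call:
servo_tool(commands=[0.009,-0.002,0,0,0,0,0,0.009,-0.002,0,0,0,-5,0,0.009,-0.002,0,0,0,-10,0,0.009,-0.002,0,0,0,-10,0])

```text
time: 6.62
tool_pos: [0.4596, -0.0198, 0.0641]
ee_rot: [3.139, -0.003, -2.826]
wrist_force: [-5.4, 1.8, 5.4]
width: 0.0137
finger_force: 30.0
```

```bash
python3 -c "
from h import *
o=robot.get_obs(); print({k:np.round(v,3).tolist() for k,v in o.items()})"
```

```text
{'time': 6.625, 'joint_positions': [-0.167, -0.027, 1.797, 0.001, 1.375, -2.053], 'qvel': [0.002, 0.001, 0.0, -0.001, 0.002, 0.017], 'joint_torque': [-0.998, -24.585, -28.077, -0.441, -1.832, -0.076], 'tool_pos': [0.46, -0.02, 0.064], 'ee_rot': [3.139, -0.003, -2.826], 'wrist_force': [-5.361, 1.801, 5.381], 'wrist_torque': [0.546, 1.006, 0.069], 'finger_force': 30.003, 'width': 0.014}
```

Call:
servo_tool(commands=[0,0,0,0,0,-3,0,0,0,0,0,0,-6,0,0,0,0,0,0,-6,0])

```text
time: 7.0
tool_pos: [0.4598, -0.0199, 0.0641]
ee_rot: [3.139, -0.002, -2.724]
wrist_force: [-4.9, 2.1, 5.4]
width: 0.0144
finger_force: 31.1
```

```bash
python3 -c "
from h import *
o=robot.get_obs(); print({k:np.round(v,3).tolist() for k,v in o.items()})"
```

```text
{'time': 7.0, 'joint_positions': [-0.167, -0.027, 1.797, 0.001, 1.374, -2.156], 'qvel': [0.001, 0.0, 0.0, -0.0, 0.002, 0.008], 'joint_torque': [-0.271, -24.749, -27.996, -0.603, -1.622, -0.701], 'tool_pos': [0.46, -0.02, 0.064], 'ee_rot': [3.139, -0.002, -2.724], 'wrist_force': [-4.877, 2.083, 5.411], 'wrist_torque': [0.561, 0.907, -0.624], 'finger_force': 31.129, 'width': 0.014}
```

Call:
servo_tool(commands=[0,0,0,0,0,-3,0,0,0,0,0,0,-3,0])

```text
time: 7.25
tool_pos: [0.4601, -0.0198, 0.0641]
ee_rot: [3.139, -0.001, -2.672]
wrist_force: [-4.1, 2.9, 6.1]
width: 0.0149
finger_force: 32.5
```

```bash
python3 -c "
from h import *
o=robot.get_obs(); print({k:np.round(v,3).tolist() for k,v in o.items() if k in('width','wrist_torque','ee_rot')})"
```

```text
{'ee_rot': [3.139, -0.001, -2.672], 'wrist_torque': [0.562, 0.8, -0.745], 'width': 0.015}
```

The dial is at its stop: the torque is rising and the jaws are slipping. I'll release, rise and unwind, then look at the plate.

Call:
servo_tool(commands=[0,0,0,0,0,0,0.05,0,0,0,0,0,0,0.05,0,0,0,0,0,0,0.05,0,0,-0.06,0,0,0,0.06,0,0,-0.12,0,0,0,0.07,0,0,-0.18,0,0,0,0.07,0,0,-0.2,0,0,0,0.07])

```text
time: 8.12
tool_pos: [0.4627, -0.021, 0.2685]
ee_rot: [-3.136, 0.007, -2.67]
wrist_force: [0.4, -0.8, -0.7]
width: 0.0699
finger_force: 0.0
```

Call:
servo_tool(commands=[0,0,0,0,0,117,0.07,0,0,0,0,0,117,0.07,0,0,0,0,0,117,0.07,0,0,0,0,0,117,0.07,0,0,0,0,0,117,0.07,0,0,0,0,0,117,0.07,0,0,0,0,0,117,0.07,0,0,0,0,0,117,0.07,0,0,0,0,0,117,0.07,0,0,0,0,0,117,0.07])

```text
time: 9.38
tool_pos: [0.4612, -0.0207, 0.2633]
ee_rot: [-3.142, 0.0, 1.732]
wrist_force: [-0.4, 0.0, -0.5]
width: 0.0704
finger_force: 0.0
```

Call:
servo_tool(commands=[0,0,0,0,0,13,0.07,0,0,0,0,0,13,0.07])

```text
time: 9.62
tool_pos: [0.4611, -0.0207, 0.2633]
ee_rot: [-3.142, 0.0, 1.509]
wrist_force: [-0.9, -0.5, -0.2]
width: 0.0698
finger_force: 0.0
```

Call:
servo_tool(commands=[0.324,0.039,-0.02,0,0,-3.5,0.07,0.324,0.039,-0.02,0,0,-3.5,0.07,0.324,0.039,-0.02,0,0,-3.5,0.07,0.324,0.039,-0.02,0,0,-3.5,0.07,0.324,0.039,-0.02,0,0,-3.5,0.07,0.324,0.039,-0.02,0,0,-3.5,0.07,0.324,0.039,-0.02,0,0,-3.5,0.07])

```text
time: 10.5
tool_pos: [0.5194, 0.3007, 0.2828]
ee_rot: [-3.141, 0.001, 1.573]
wrist_force: [-0.7, -0.2, 0.8]
width: 0.0699
finger_force: 0.0
```

```bash
cat > tins.py <<'E'
from look import *
def lids(cams=('scene','side','wrist'),z0=.03,name='tin0',h=.05,r=.022,save=None):
    # fit x,y by matching silhouette of the cylinder's projected outline to region's bounding hull
    from scipy.optimize import least_squares
    a=np.linspace(0,2*np.pi,24); res={}
    for c in cams:
        T=T_tool(); s=snapshot(c)
        if save and c==save[0]: cv2.imwrite(save[1],s['img'])
        for d in spotter.trace(name,s):
            if d['conf']<.3: continue
            m=d['region'].astype(np.uint8); M=cv2.moments(m); uv=[M['m10']/M['m00'],M['m01']/M['m00']]
            p0=px2w(s,uv,z0+h/2,T)[0][:2]
            def cen(p):
                P=[[p[0]+r*np.cos(t),p[1]+r*np.sin(t),z] for t in a for z in(z0,z0+h)]
                q=cv2.convexHull(w2px(s,P,T).astype(np.float32)); M=cv2.moments(q); return [M['m10']/M['m00'],M['m01']/M['m00'],M['m00']]
            q=least_squares(lambda p:np.array(cen(p)[:2])-uv,p0,diff_step=1e-2).x
            print(c,name,round(d['conf'],2),[int(v) for v in d['box']],q.round(4),'area ratio',round(m.sum()/cen(q)[2],2))
E
python3 -c "
from tins import *
print(T_tool().round(3))
lids(save=('wrist','pics/w2.png'))
lids(name='puck',h=.022,r=.013)
lids(name='jar',h=.07,r=.031,z0=.004)
survey(['plate','tray_in','dial','mat'],cams=('scene','side'))
"
```

```text
[[-0.002  1.    -0.001  0.519]
 [ 1.     0.002 -0.001  0.301]
 [-0.001 -0.001 -1.     0.283]
 [ 0.     0.     0.     1.   ]]
scene tin0 0.68 [395, 182, 20, 17] [0.4811 0.3204] area ratio 0.95
scene tin0 0.65 [349, 175, 19, 24] [0.4805 0.1946] area ratio 1.03
scene tin0 0.65 [397, 217, 22, 24] [0.6025 0.3161] area ratio 0.97
side tin0 0.75 [219, 112, 13, 17] [0.6004 0.3129] area ratio 0.86
side tin0 0.49 [189, 135, 15, 22] [0.4783 0.1937] area ratio 0.86
side tin0 0.48 [182, 117, 16, 15] [0.4778 0.3155] area ratio 0.93
wrist tin0 0.9 [302, 128, 46, 42] [0.603  0.3157] area ratio 1.04
wrist tin0 0.84 [200, 124, 40, 44] [0.4809 0.319 ] area ratio 1.01
wrist tin0 0.68 [205, 225, 36, 42] [0.4802 0.1935] area ratio 1.02
scene puck 0.6 [349, 148, 69, 18] [0.3464 0.2802] area ratio 7.66
scene puck 0.58 [270, 223, 27, 35] [ 0.6601 -0.0061] area ratio 6.65
scene puck 0.47 [381, 174, 8, 6] [0.4358 0.2678] area ratio 0.91
side puck 0.6 [177, 136, 5, 9] [0.4343 0.2652] area ratio 0.96
wrist puck 0.9 [178, 176, 22, 20] [0.4382 0.267 ] area ratio 0.87
scene jar 0.84 [270, 223, 27, 34] [ 0.6591 -0.0
[... 578 characters left out ...]
[282 176] w [ 0.457 -0.019  0.04 ]
scene mat 0.88 box [261, 221, 46, 51] c [286 249] w [0.667 0.011 0.002]
side plate 0.65 box [172, 117, 90, 53] c [217 145] w [0.545 0.23  0.015]
side tray_in 0.74 box [190, 206, 143, 123] c [258 265] w [ 0.506 -0.263  0.014]
side tray_in 0.51 box [305, 155, 14, 24] c [312 170] w [0.786 0.013 0.014]
side tray_in 0.5 box [265, 158, 23, 32] c [277 175] w [0.673 0.023 0.014]
side dial 0.7 box [208, 180, 11, 18] c [212 190] w [ 0.467 -0.002  0.039]
side dial 0.54 box [191, 134, 15, 22] c [199 145] w [0.48  0.217 0.039]
side dial 0.54 box [179, 119, 19, 14] c [190 125] w [0.481 0.344 0.039]
side mat 0.81 box [244, 170, 53, 28] c [271 187] w [ 0.642 -0.008  0.002]
```

View pics/w2.png

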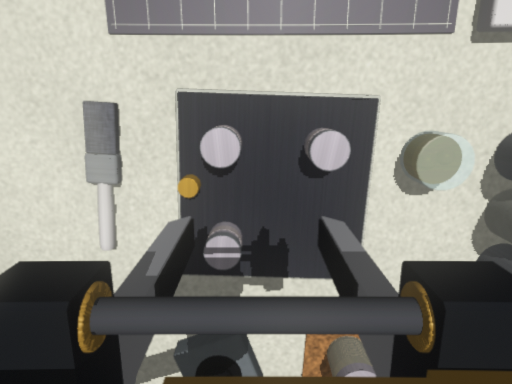

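The wrist view shows tins at px (220,147), (328,149) and (223,245), and the puck at (189,186), all agreeing with the fits. I'll start with the tin at (.481,.319).

Call:
servo_tool(commands=[0.018,-0.038,0.05,0,0,0,0.07,0.018,-0.038,0.11,0,0,0,0.07,0.018,-0.038,0.17,0,0,0,0.07,0.018,-0.038,0.22,0,0,0,0.07,0.018,-0.038,0.233,0,0,0,0.07,0.018,-0.038,0.233,0,0,0,0.03,0.018,-0.038,0.233,0,0,0,0.03,0.018,-0.038,0.233,0,0,0,0.03,0.018,-0.038,0.19,0,0,0,0.03,0.018,-0.038,0.13,0,0,0,0.03])

```text
time: 13.15
tool_pos: [0.4805, 0.3179, 0.1535]
ee_rot: [-3.139, 0.002, 1.572]
wrist_force: [0.3, 0.6, -1.4]
width: 0.044
finger_force: 30.0
```

Call:
servo_tool(commands=[-0.03,0,-0.05,0,0,0,0.03,-0.628,0.041,-0.05,0,0,0,0.03,-0.628,0.041,-0.05,0,0,0,0.03,-0.628,0.041,-0.05,0,0,0,0.03,-0.628,0.041,-0.05,0,0,0,0.03,-0.628,0.041,-0.05,0,0,0,0.03,-0.628,0.041,-0.05,0,0,0,0.03,-0.628,0.041,-0.05,0,0,0,0.03,-0.628,0.041,-0.05,0,0,0,0.03,-0.628,0.041,-0.05,0,0,0,0.03])

```text
time: 14.4
tool_pos: [0.5208, -0.2749, 0.205]
ee_rot: [3.139, 0.001, 1.572]
wrist_force: [1.0, -0.2, -0.5]
width: 0.0436
finger_force: 30.0
```

Call:
servo_tool(commands=[0,0,0,0,0,0,0.03])

```text
time: 14.52
tool_pos: [0.52, -0.2771, 0.2035]
ee_rot: [3.141, 0.001, 1.566]
wrist_force: [0.4, 0.4, -1.0]
width: 0.0436
finger_force: 30.0
```

Run:
```python
from tins import *
T=T_tool();print(T.round(3))
s=snapshot('scene'); i=s['img']
cv2.imwrite('pics/s3.png',cv2.resize(i[130:250,130:320],None,fx=4,fy=4,interpolation=cv2.INTER_CUBIC))
d=spotter.trace('tray_in',s)[0]; print(d['conf'])
c=max(cv2.findContours(d['region'].astype(np.uint8),0,2)[0],key=cv2.contourArea)
print(px2w(s,cv2.approxPolyDP(c,5,True)[:,0],.028).round(3))
```

```text
[[ 0.005  1.     0.     0.52 ]
 [ 1.    -0.005 -0.001 -0.277]
 [-0.001  0.    -1.     0.204]
 [ 0.     0.     0.     1.   ]]
0.63
[[ 0.411 -0.381  0.028]
 [ 0.663 -0.346  0.028]
 [ 0.636 -0.11   0.028]
 [ 0.38  -0.14   0.028]
 [ 0.397 -0.288  0.028]
 [ 0.432 -0.305  0.028]]
```

View pics/s3.png

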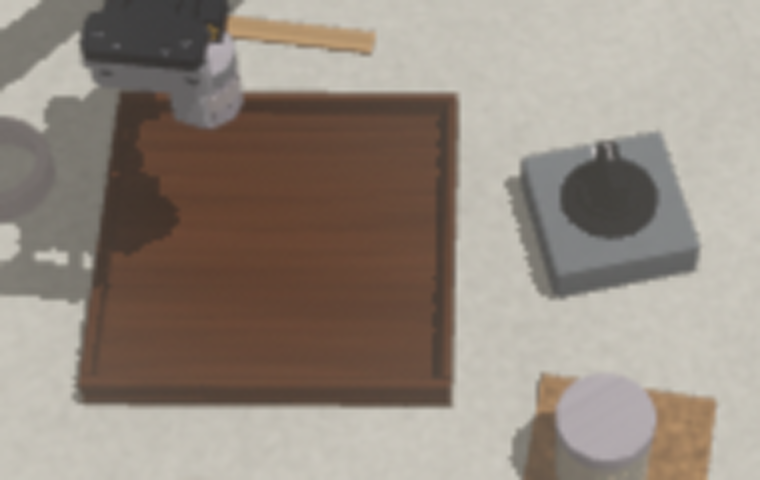

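The dial pointer sits at its off mark, and the tray is turned about 7° with its centre at (.522,-.244). I'll lower the tin.

Call:
servo_tool(commands=[-0.028,0.002,0.05,0,0,0,0.03,-0.028,0.002,0.11,0,0,0,0.03,-0.028,0.002,0.155,0,0,0,0.03,-0.028,0.002,0.168,0,0,0,0.03,-0.028,0.002,0.1745,0,0,0,0.03,-0.028,0.002,0.1745,0,0,0,0.03])

```text
time: 15.38
tool_pos: [0.5246, -0.3009, 0.0322]
ee_rot: [3.137, 0.003, 1.573]
wrist_force: [0.3, 0.2, -1.8]
width: 0.0437
finger_force: 30.0
```

Call:
servo_tool(commands=[0,0,0.002,0,0,0,0.03,0,0,0.002,0,0,0,0.03])

```text
time: 15.62
tool_pos: [0.5249, -0.3016, 0.0314]
ee_rot: [3.136, 0.003, 1.572]
wrist_force: [-1.2, 2.3, 8.5]
width: 0.0438
finger_force: 30.0
```

Call:
servo_tool(commands=[0,0,0,0,0,0,0.07,0,0,0,0,0,0,0.07,0,0,-0.06,0,0,0,0.07,0,0,-0.12,0,0,0,0.07,0.06,0,-0.14,0,0,0,0.07,0.12,0,-0.14,0,0,0,0.07,0.18,-0.01,-0.14,0,0,0,0.07,0.24,-0.02,-0.14,0,0,0,0.07,0.3,-0.03,-0.14,0,0,0,0.07,0.36,-0.04,-0.14,0,0,0,0.07])

```text
time: 16.88
tool_pos: [0.4818, 0.0611, 0.1672]
ee_rot: [3.14, -0.0, 1.572]
wrist_force: [1.2, 0.3, -0.4]
width: 0.0696
finger_force: 0.0
```

```bash
python3 -c "
from tins import *
print(T_tool().round(3))
lids(cams=('scene','side'))
"
```

```text
[[-0.001  1.     0.001  0.482]
 [ 1.     0.001  0.     0.061]
 [ 0.     0.001 -1.     0.167]
 [ 0.     0.     0.     1.   ]]
scene tin0 0.88 [168, 179, 18, 19] [ 0.5411 -0.2939] area ratio 0.99
scene tin0 0.8 [397, 215, 22, 26] [0.6023 0.3175] area ratio 1.03
scene tin0 0.61 [353, 175, 17, 25] [0.4802 0.1956] area ratio 0.94
side tin0 0.65 [259, 259, 24, 25] [ 0.5181 -0.3143] area ratio 0.97
side tin0 0.62 [224, 113, 9, 15] [0.607  0.3068] area ratio 0.52
side tin0 0.57 [193, 131, 15, 23] [0.4808 0.1915] area ratio 0.8
```

Call:
servo_tool(commands=[0.06,-0.002,0,0,0,0,0.07,0.12,-0.002,0,0,0,0,0.07,0.133,-0.002,0.03,0,0,0,0.07,0.133,-0.002,0.08,0,0,0,0.07,0.133,-0.002,0.117,0,0,0,0.07,0.133,-0.002,0.117,0,0,0,0.07,0.133,-0.002,0.117,0,0,0,0.03,0.133,-0.002,0.117,0,0,0,0.03,0.133,-0.002,0.117,0,0,0,0.03,0.133,-0.002,0.09,0,0,0,0.03])

```text
time: 18.32
tool_pos: [0.4785, 0.1918, 0.0758]
ee_rot: [-3.138, 0.001, 1.572]
wrist_force: [-0.4, -0.1, -1.2]
width: 0.0434
finger_force: 30.0
```

Call:
servo_tool(commands=[0,0,-0.06,0,0,0,0.03,-0.01,0,-0.11,0,0,0,0.03,-0.07,0.005,-0.12,0,0,0,0.03,-0.13,0.01,-0.12,0,0,0,0.03,-0.19,0.016,-0.12,0,0,0,0.03,-0.25,0.022,-0.12,0,0,0,0.03,-0.31,0.03,-0.12,0,0,0,0.03,-0.37,0.036,-0.12,0,0,0,0.03,-0.43,0.04,-0.12,0,0,0,0.03,-0.44,0.042,-0.12,0,0,0,0.03])

```text
time: 19.58
tool_pos: [0.5221, -0.2513, 0.1968]
ee_rot: [-3.141, 0.001, 1.567]
wrist_force: [-0.2, 0.4, -0.6]
width: 0.0438
finger_force: 30.0
```

Call:
servo_tool(commands=[0.011,0,0.05,0,0,0,0.03,0.011,0,0.11,0,0,0,0.03,0.011,0,0.15,0,0,0,0.03,0.011,0,0.162,0,0,0,0.03,0.011,0,0.1665,0,0,0,0.03,0.011,0,0.1665,0,0,0,0.03,0.011,0,0.168,0,0,0,0.03])

```text
time: 20.45
tool_pos: [0.524, -0.2374, 0.0313]
ee_rot: [3.138, 0.002, 1.572]
wrist_force: [-0.6, -0.9, -1.2]
width: 0.0436
finger_force: 30.0
```

Call:
servo_tool(commands=[0,0,0.0015,0,0,0,0.03,0,0,0.0025,0,0,0,0.03])

```text
time: 20.7
tool_pos: [0.5237, -0.2373, 0.0299]
ee_rot: [3.139, 0.002, 1.572]
wrist_force: [-3.1, 1.6, 12.4]
width: 0.0436
finger_force: 30.0
```

Call:
servo_tool(commands=[0,0,0,0,0,0,0.07,0,0,0,0,0,0,0.07,0,0,-0.06,0,0,0,0.07,0,0,-0.12,0,0,0,0.07,0.06,0.005,-0.14,0,0,0,0.07,0.12,0.01,-0.14,0,0,0,0.07,0.18,0.02,-0.14,0,0,0,0.07,0.24,0.03,-0.14,0,0,0,0.07,0.3,0.04,-0.14,0,0,0,0.07,0.36,0.05,-0.14,0,0,0,0.07])

```text
time: 21.95
tool_pos: [0.5721, 0.1253, 0.1663]
ee_rot: [3.141, 0.0, 1.572]
wrist_force: [0.7, -1.1, 0.6]
width: 0.0698
finger_force: 0.0
```

```bash
python3 -c "
from tins import *
print(T_tool().round(3))
lids(cams=('scene','side','wrist'))
lids(cams=('scene','side'),z0=.008)
"
```

```text
[[-0.001  1.     0.     0.572]
 [ 1.     0.001 -0.     0.125]
 [-0.     0.    -1.     0.166]
 [ 0.     0.     0.     1.   ]]
scene tin0 0.9 [398, 216, 19, 25] [0.6018 0.3166] area ratio 0.97
scene tin0 0.84 [193, 179, 17, 22] [ 0.5386 -0.2297] area ratio 0.89
scene tin0 0.55 [168, 178, 17, 19] [ 0.5405 -0.294 ] area ratio 0.93
side tin0 0.85 [260, 256, 24, 26] [ 0.5187 -0.3138] area ratio 0.98
side tin0 0.68 [223, 110, 8, 19] [0.6026 0.3107] area ratio 0.83
side tin0 0.57 [250, 232, 19, 30] [ 0.5175 -0.2473] area ratio 0.91
scene tin0 0.94 [396, 216, 22, 27] [0.5885 0.3235] area ratio 1.09
scene tin0 0.89 [170, 181, 16, 14] [ 0.5259 -0.2993] area ratio 1.01
scene tin0 0.52 [192, 176, 18, 26] [ 0.5255 -0.2334] area ratio 1.07
side tin0 0.81 [258, 256, 24, 26] [ 0.5239 -0.2997] area ratio 0.98
side tin0 0.73 [224, 109, 9, 18] [0.613  0.3477] area ratio 0.66
side tin0 0.58 [250, 235, 19, 30] [ 0.5237 -0.2327] area ratio 0.97
```

Call:
servo_tool(commands=[0.06,0.01,0,0,0,0,0.07,0.12,0.02,0,0,0,0,0.07,0.18,0.031,0,0,0,0,0.07,0.19,0.031,0.05,0,0,0,0.07,0.19,0.031,0.1,0,0,0,0.07,0.19,0.031,0.116,0,0,0,0.07,0.19,0.031,0.116,0,0,0,0.07,0.19,0.031,0.116,0,0,0,0.03,0.19,0.031,0.116,0,0,0,0.03,0.19,0.031,0.116,0,0,0,0.03])

```text
time: 23.7
tool_pos: [0.6034, 0.3137, 0.0525]
ee_rot: [3.14, -0.001, 1.572]
wrist_force: [0.6, -0.5, 11.7]
width: 0.0437
finger_force: 28.9
```

Call:
servo_tool(commands=[0,0,-0.06,0,0,0,0.03,0,0,-0.12,0,0,0,0.03,-0.04,-0.008,-0.15,0,0,0,0.03,-0.1,-0.016,-0.15,0,0,0,0.03,-0.16,-0.024,-0.15,0,0,0,0.03,-0.22,-0.032,-0.15,0,0,0,0.03,-0.28,-0.04,-0.15,0,0,0,0.03,-0.34,-0.05,-0.15,0,0,0,0.03,-0.4,-0.06,-0.15,0,0,0,0.03,-0.45,-0.07,-0.15,0,0,0,0.03])

```text
time: 24.95
tool_pos: [0.5328, -0.1388, 0.201]
ee_rot: [3.14, 0.001, 1.571]
wrist_force: [0.4, 0.5, -0.2]
width: 0.0436
finger_force: 30.0
```

Call:
servo_tool(commands=[-0.036,-0.01,0.05,0,0,0,0.03,-0.036,-0.01,0.11,0,0,0,0.03,-0.036,-0.01,0.15,0,0,0,0.03,-0.036,-0.01,0.165,0,0,0,0.03,-0.036,-0.01,0.1705,0,0,0,0.03,-0.036,-0.01,0.1715,0,0,0,0.03,-0.036,-0.01,0.1725,0,0,0,0.03])

```text
time: 25.82
tool_pos: [0.5252, -0.1732, 0.0305]
ee_rot: [3.137, 0.002, 1.572]
wrist_force: [-1.5, 0.5, 5.7]
width: 0.0438
finger_force: 30.0
```

Call:
servo_tool(commands=[0,0,0,0,0,0,0.07,0,0,0,0,0,0,0.07,0,0,-0.06,0,0,0,0.08,0,0,-0.12,0,0,0,0.09,0,0,-0.18,0,0,0,0.09,0.06,0.02,-0.22,0,0,0,0.09,0.12,0.05,-0.25,0,0,0,0.09,0.18,0.07,-0.25,0,0,0,0.09,0.21,0.08,-0.25,0,0,0,0.09,0.21,0.08,-0.25,0,0,0,0.09])

```text
time: 27.08
tool_pos: [0.6038, 0.0411, 0.2776]
ee_rot: [-3.141, -0.001, 1.578]
wrist_force: [0.3, -0.4, 0.5]
width: 0.09
finger_force: 0.0
```

```bash
python3 -c "
from tins import *
T=T_tool();print(T.round(3), robot.get_obs()['joint_positions'])
lids(name='jar',h=.07,r=.031,z0=.004,save=('wrist','pics/w4.png'))
lids(z0=.008,cams=('scene','side'))
s=snapshot('wrist')
for d in spotter.trace('mat',s)[:2]:
    c=max(cv2.findContours(d['region'].astype(np.uint8),0,2)[0],key=cv2.contourArea)
    print(d['conf'],px2w(s,cv2.approxPolyDP(c,4,True)[:,0],.004,T).round(3))
for d in spotter.trace('amber_bottle',s)[:1]: print(d['conf'],d['box'])
"
```

```text
[[-0.007  1.    -0.     0.604]
 [ 1.     0.007  0.001  0.041]
 [ 0.001 -0.    -1.     0.278]
 [ 0.     0.     0.     1.   ]] [-2.62147941e-02  2.09372069e-01  1.11267654e+00  8.15315669e-04
  1.81967440e+00 -3.30310892e-02]
scene jar 0.61 [257, 164, 47, 40] [ 0.4845 -0.0184] area ratio 2.11
side jar 0.83 [264, 157, 26, 34] [ 0.66   -0.0044] area ratio 1.0
wrist jar 0.66 [277, 169, 53, 58] [ 0.6604 -0.0084] area ratio 1.01
scene tin0 0.89 [220, 179, 14, 21] [ 0.5254 -0.1691] area ratio 1.03
scene tin0 0.75 [193, 176, 18, 27] [ 0.5251 -0.2339] area ratio 1.03
scene tin0 0.63 [169, 179, 17, 18] [ 0.5267 -0.2993] area ratio 1.05
side tin0 0.71 [242, 218, 19, 22] [ 0.5271 -0.1648] area ratio 0.83
side tin0 0.62 [258, 258, 27, 25] [ 0.5249 -0.3001] area ratio 1.03
0.98 [[ 0.603  0.07   0.004]
 [ 0.596 -0.046  0.004]
 [ 0.642 -0.05   0.004]
 [ 0.63   0.008  0.004]
 [ 0.644  0.024  0.004]
 [ 0.669  0.028  0.004]
 [ 0.706 -0.008  0.004]
 [ 0.71  -0.034  0.004]
 [ 0.7   -0.051  0.004]
 [ 0.711 -0.051  0.004]
 [ 0.717  0.064  0.004]]
0.64 [369.9, 179.2, 45.1, 39.4]
```

View pics/w4.png

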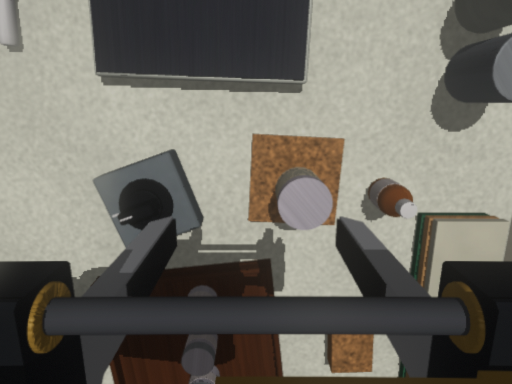

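The wrist view shows the jar lid at px (305,202), offset on the mat, with the bottle at (395,200) and clear of the finger path. The jar is at (.660,-.007) and the mat centre at (.657,.009). I'll grasp the jar.

Call:
servo_tool(commands=[-0.047,0.056,0.02,0,0,0,0.09,-0.047,0.056,0.07,0,0,0,0.09,-0.047,0.056,0.12,0,0,0,0.09,-0.047,0.056,0.17,0,0,0,0.09,-0.047,0.056,0.22,0,0,0,0.09,-0.047,0.056,0.24,0,0,0,0.09,-0.047,0.056,0.24,0,0,0,0.09,-0.047,0.056,0.24,0,0,0,0.05,-0.047,0.056,0.24,0,0,0,0.05,-0.047,0.056,0.24,0,0,0,0.05])

```text
time: 28.98
tool_pos: [0.6601, -0.0096, 0.0399]
ee_rot: [3.139, 0.0, 1.572]
wrist_force: [-3.0, 0.3, 2.1]
width: 0.0637
finger_force: 1.1
```

Call:
servo_tool(commands=[0,0,0,0,0,0,0.05])

```text
time: 29.1
tool_pos: [0.6598, -0.0096, 0.0397]
ee_rot: [3.14, 0.0, 1.572]
wrist_force: [-1.6, 0.3, 5.0]
width: 0.0619
finger_force: 30.0
```

Call:
servo_tool(commands=[0,0,-0.03,0,0,0,0.05,0,0,-0.09,0,0,0,0.05,0,0,-0.15,0,0,0,0.05,0,-0.04,-0.2,0,0,0,0.05,0,-0.07,-0.24,0,0,0,0.05,0,-0.07,-0.25,-10,0,0,0.05,0,-0.07,-0.25,-20,0,0,0.05,0,-0.07,-0.25,-30,0,0,0.05,0,-0.07,-0.25,-40,0,0,0.05,0,-0.07,-0.25,-40,0,0,0.05])

```text
time: 30.35
tool_pos: [0.5841, -0.009, 0.2801]
ee_rot: [2.456, -0.002, 1.572]
wrist_force: [0.4, -0.9, -2.0]
width: 0.0615
finger_force: 30.0
```

```bash
python3 -c "
from h import *
print(T_tool().round(3), robot.get_obs()['joint_positions'])
s=snapshot('side'); cv2.imwrite('pics/side5.png',s['img'])
"
```

```text
[[-0.001  0.774  0.633  0.584]
 [ 1.    -0.     0.002 -0.009]
 [ 0.002  0.633 -0.774  0.28 ]
 [ 0.     0.     0.     1.   ]] [-0.18000238 -0.32578033  1.76625836  0.1350424   1.02810987 -0.20968315]
```

View pics/side5.png

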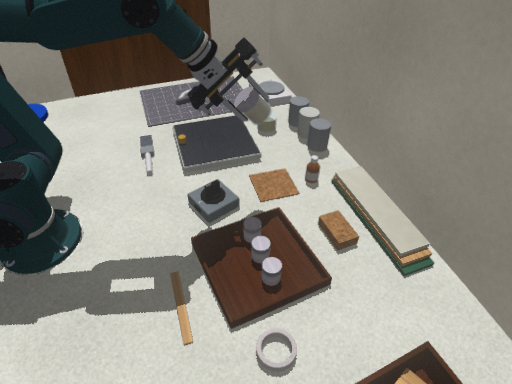

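The side view shows the jar leaned about 40° in the jaws at px (252,103), three tins upright in the tray and the plate holding only the puck. I'll hold for over two seconds.

Call:
servo_tool(commands=[0,0,0,0,0,0,0.05,0,0,0,0,0,0,0.05,0,0,0,0,0,0,0.05,0,0,0,0,0,0,0.05,0,0,0,0,0,0,0.05,0,0,0,0,0,0,0.05,0,0,0,0,0,0,0.05,0,0,0,0,0,0,0.05,0,0,0,0,0,0,0.05,0,0,0,0,0,0,0.05])

```text
time: 31.65
tool_pos: [0.5892, -0.0095, 0.288]
ee_rot: [2.443, -0.0, 1.572]
wrist_force: [-0.0, -0.1, -1.9]
width: 0.0612
finger_force: 30.0
```

Call:
servo_tool(commands=[0,0,0,0,0,0,0.05,0,0,0,0,0,0,0.05,0,0,0,0,0,0,0.05,0,0,0,0,0,0,0.05,0,0,0,0,0,0,0.05,0,0,0,0,0,0,0.05,0,0,0,0,0,0,0.05,0,0,0,0,0,0,0.05])

```text
time: 32.65
tool_pos: [0.5893, -0.0096, 0.288]
ee_rot: [2.443, 0.0, 1.572]
wrist_force: [0.3, 0.7, -2.7]
width: 0.0619
finger_force: 30.0
```

Call:
servo_tool(commands=[0,0,0,10,0,0,0.05,0,0,0,20,0,0,0.05,0,0,0,30,0,0,0.05,0,0,0,40,0,0,0.05,0,0,0,40,0,0,0.05,0,0,0,40,0,0,0.05])

```text
time: 33.4
tool_pos: [0.589, -0.0095, 0.2879]
ee_rot: [3.139, -0.0, 1.572]
wrist_force: [0.5, 0.3, -1.3]
width: 0.0617
finger_force: 30.0
```

Call:
servo_tool(commands=[0.016,0.05,0.02,0,0,0,0.05,0.016,0.068,0.07,0,0,0,0.05,0.016,0.068,0.12,0,0,0,0.05,0.016,0.068,0.17,0,0,0,0.05,0.016,0.068,0.21,0,0,0,0.05,0.016,0.068,0.235,0,0,0,0.05,0.016,0.068,0.244,0,0,0,0.05,0.016,0.068,0.247,0,0,0,0.05,0.016,0.068,0.247,0,0,0,0.05])

```text
time: 34.52
tool_pos: [0.6581, 0.0064, 0.0433]
ee_rot: [3.138, 0.0, 1.572]
wrist_force: [-0.3, -0.3, -1.4]
width: 0.0612
finger_force: 30.0
```

Call:
servo_tool(commands=[0,0,0.002,0,0,0,0.05,0,0,0.003,0,0,0,0.05,0,0,0.003,0,0,0,0.05])

```text
time: 34.9
tool_pos: [0.6581, 0.0065, 0.0398]
ee_rot: [3.139, 0.0, 1.572]
wrist_force: [-0.7, -0.1, 4.9]
width: 0.0619
finger_force: 30.0
```

Contact. I'll release and rise.

Call:
servo_tool(commands=[0,0,0,0,0,0,0.09,0,0,0,0,0,0,0.09,0,0,0,0,0,0,0.09,0,0,-0.05,0,0,0,0.09,0,0,-0.11,0,0,0,0.09,0,0,-0.17,0,0,0,0.09,0,0,-0.23,0,0,0,0.09,0.04,-0.05,-0.26,0,0,0,0.09,0.04,-0.05,-0.26,0,0,0,0.09])

```text
time: 36.02
tool_pos: [0.6067, 0.0481, 0.3026]
ee_rot: [3.134, -0.0, 1.574]
wrist_force: [0.5, -0.0, 0.4]
width: 0.0902
finger_force: 0.0
```

```bash
python3 -c "
from tins import *
lids(name='jar',h=.07,r=.031,z0=.004)
lids(z0=.008,cams=('scene','side'))
s=snapshot('scene'); cv2.imwrite('pics/s6.png',cv2.resize(s['img'][120:320,100:440],None,fx=2,fy=2))
o=robot.get_obs();print(o['time'],o['wrist_force'])
"
```

```text
scene jar 0.64 [274, 222, 28, 34] [0.6588 0.0096] area ratio 1.01
side jar 0.8 [264, 156, 23, 29] [0.6591 0.0116] area ratio 1.0
side jar 0.71 [207, 181, 14, 18] [ 0.4681 -0.0011] area ratio 0.34
side jar 0.47 [187, 181, 55, 42] [ 0.4596 -0.0423] area ratio 1.9
wrist jar 0.85 [272, 162, 53, 58] [0.6594 0.0074] area ratio 1.01
wrist jar 0.69 [188, 283, 27, 14] [ 0.5341 -0.1399] area ratio 0.1
wrist jar 0.54 [184, 335, 32, 36] [ 0.5257 -0.2367] area ratio 0.4
scene tin0 0.79 [219, 182, 14, 21] [ 0.5259 -0.1693] area ratio 0.84
scene tin0 0.62 [169, 178, 18, 21] [ 0.5267 -0.2987] area ratio 1.0
scene tin0 0.53 [194, 176, 18, 24] [ 0.5245 -0.2349] area ratio 1.04
side tin0 0.74 [251, 233, 19, 30] [ 0.5237 -0.2327] area ratio 0.96
side tin0 0.59 [259, 259, 22, 26] [ 0.5243 -0.3006] area ratio 1.01
side tin0 0.57 [242, 217, 22, 26] [ 0.5252 -0.1657] area ratio 0.91
36.575 [ 0.06562364 -0.9412286   0.72183308]
```

View pics/s6.png

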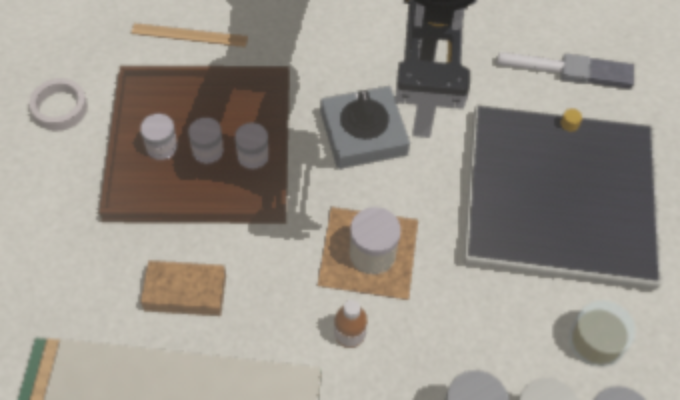

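The final view shows three tins upright in the tray at px (158,137), (206,140) and (251,146). The jar stands mid-mat at (374,240), the dial is at its off mark and the plate holds only the puck. I'll hand it in.

```bash
python3 -c "
from bench import close_job
print(close_job())"
```

```text
the job is handed in; nothing more can be done
None
```

The job is handed in, and no verdict came back: the dial is at its off stop, all three tins stand in the tray, and the jar was leaned about 40° for over 2 s and is level again in the middle of its mat.

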